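# Unload the module mould, load the test bay and start it

### The job

Clear the blue tray by setting the grey tested modules flange down on the floor of the yellow tote, then lift every black module out of the open mould and set it flange down, flat in a compartment of its own in the tray, with the tray still out on the bench. Slide the loaded tray along the bench without lifting or tipping it, handle outwards, into the white test bay under its two rails until it is fully home against the back, fold the clear cover right down shut, and press the green start button all the way in. Leave the bottle, spool, tape, pot and meter where they are.

Things in the scene. Friction and masses are not known exactly. Their poses are not given: they have to be found in the camera images.
- mould: Open aluminium mould block 200 (x) x 155 (y) mm on a dark base plate 230 x 185 x 6, fixed; its flat top is 26 mm above the bench. Origin: centre of the underside; z up. Four cavities 75 (x) x 49 (y) mm, 14 mm deep, floor 12 mm above the bench, centred at x = +-46, y = +-34 mm, each empty or holding one module.
- module0: Black module, about 0.12 kg (absent in some runs): flange 72 (x) x 46 (y) x 10 mm, on it a body 58 (x) x 30 (y) x 30 mm, centred; 40 mm tall, orange patch on top. Origin: centre of the flange's underside; z up. Starts flange down in a mould cavity with 1.5 mm play each way, its body standing 26 mm above the mould. Grip the body across its 30 mm width.
- module1: Black module, about 0.12 kg (absent in some runs): flange 72 (x) x 46 (y) x 10 mm, on it a body 58 (x) x 30 (y) x 30 mm, centred; 40 mm tall, orange patch on top. Origin: centre of the flange's underside; z up. Starts flange down in a mould cavity with 1.5 mm play each way, its body standing 26 mm above the mould. Grip the body across its 30 mm width.
- module2: Black module, about 0.12 kg (absent in some runs): flange 72 (x) x 46 (y) x 10 mm, on it a body 58 (x) x 30 (y) x 30 mm, centred; 40 mm tall, orange patch on top. Origin: centre of the flange's underside; z up. Starts flange down in a mould cavity with 1.5 mm play each way, its body standing 26 mm above the mould. Grip the body across its 30 mm width.
- module3: Black module, about 0.12 kg (absent in some runs): flange 72 (x) x 46 (y) x 10 mm, on it a body 58 (x) x 30 (y) x 30 mm, centred; 40 mm tall, orange patch on top. Origin: centre of the flange's underside; z up. Starts flange down in a mould cavity with 1.5 mm play each way, its body standing 26 mm above the mould. Grip the body across its 30 mm width.
- tested0: Grey tested module with a green patch on top (absent in some runs), otherwise the same shape and axes as the black modules; starts flange down in a compartment of the tray.
- tested1: Grey tested module with a green patch on top (absent in some runs), otherwise the same shape and axes as the black modules; starts flange down in a compartment of the tray.
- tote: Shallow yellow tote, fixed, 110 (x) x 190 (y) x 18 mm tall, walls and floor 5 mm thick. Origin: centre of the underside. Room for two modules side by side, lengthwise along its x, at y = +-45 mm.
- tray: Blue tray 136 (x) x 176 (y) mm, 0.35 kg empty, loose. Origin: centre of the underside; z up, +y towards the handle. Floor 4 mm thick; rim and two crossing dividers 4 mm thick, tops 12 mm above the underside, making four compartments 62 (x) x 82 (y). Yellow handle: upright bar 14 mm thick (x), 80 long (y = 86 to 166), 6 to 40 mm above the bench.
- tray_handle (a point): Grip point on the tray's yellow handle: x 0, y 140, z 32 mm in the tray's frame.
- tray_bay0 (a point): Centre of the floor of one tray compartment, 4 mm above the tray's underside, at x -33, y -43 mm in the tray's frame. A module goes in lengthwise along the tray's y axis.
- tray_bay1 (a point): Centre of the floor of one tray compartment, 4 mm above the tray's underside, at x 33, y -43 mm in the tray's frame. A module goes in lengthwise along the tray's y axis.
- tray_bay2 (a point): Centre of the floor of one tray compartment, 4 mm above the tray's underside, at x -33, y 43 mm in the tray's frame. A module goes in lengthwise along the tray's y axis.
- tray_bay3 (a point): Centre of the floor of one tray compartment, 4 mm above the tray's underside, at x 33, y 43 mm in the tray's frame. A module goes in lengthwise along the tray's y axis.
- bay: White test bay, fixed. Origin on the bench at the seated tray's centre; +y points out of the open mouth. The tray slides on the bench towards -y, handle outwards, between walls at x = +-71 mm (60 tall, y = -94 to 85), under rails overhanging 11 mm inwards, undersides 17 mm up, to a back stop at y = -88. Behind that a control head 100 tall, x = +-95, y = -100 to -195.
- cover (a joint): Angle of the clear, aluminium-edged cover, rad: 0 shut (level over the bay), 1.57 upright, 1.9 fully back towards the bay's -x. Panel reaches 166 mm from the hinge, 172 mm wide along it, 6 mm thick, 0.25 kg; a stiff hinge (about 0.4 N m) keeps it where it is left.
- cover_hinge (a point): Middle of the cover's hinge line, along the bay's y axis, at x = -83 mm of the bay, 62 mm above the bench. Shut, the panel reaches from here towards the bay's +x, 62 to 68 mm above the bench. A red round bar handle (12 mm thick, 100 long, parallel to the hinge) lies 30 mm beyond the free edge, 196 mm from the hinge.
- start_top (a point): Centre of the top of the green start button, radius 17 mm, on top of the control head; pressed straight down. (At the bay's mouth, lead-in guides 24 mm tall flare from x = +-71 mm at y = 85 to x = +-96 mm at y = 125 mm of the bay.)
- start (a joint): Travel of the start button, m: 0 out, 0.006 fully in (about 5 N); springs back.
- flux: White bottle 56 mm wide, 130 tall; leave alone. Origin: centre of the underside.
- solder: Copper solder spool 60 mm wide, 50 tall; leave alone. Origin: underside.
- tape: Orange tape roll 90 mm wide, 24 tall; leave alone.
- pot: Blue open pot 80 mm wide, 90 tall; leave alone.
- meter: Orange meter 150 x 75 x 35 mm; leave alone.

How it is judged:
By the outcome, as a careful person would: the job done as asked, in the order asked, and still so for the second after the job is handed in, with the robot touching nothing.
Of module0, module1, module2, module3 only 2 to 4 are there at a start; the rules pass over those that are not, and their reading is None.
Of tested0, tested1 only 1 to 2 are there at a start; the rules pass over those that are not, and their reading is None.
At some moment in a run one of tray may be knocked a few centimetres aside while the robot is not near it.
Once in a run the grip may slacken for a moment while it holds something.
It also fails if it takes over 210 s, if anything falls off the work surface, if the arm or the gripper's body presses on something with over 40 N, if the wrist force passes 120 N, or if a joint passes its speed limit or range.

### The arm

A 6-joint arm with a two-finger parallel gripper is mounted at the origin on the work surface. World frame = base frame: x ahead of the robot, y to its left, z up, the work surface at z = 0. Lengths are in m, angles in rad, forces in N, time in s.
With the tool pointing down it reaches from about 0.25 to 0.8 m from the base axis. Payload 3.9 kg.
Tool frame: the origin (TCP) lies on the centre line of the jaws, within the pads' length; the fingertips stand 11 mm ahead of it and the grasp point (between the pads) lies 8 mm behind it (robot.finger_overhang is the distance from the TCP to the fingertips, in m); z points along the fingers, y is the line along which they close (so a half turn about z gives the same grasp; the last joint's range is limited). The gripper opens to 85 mm and grips with 20 to 120 N. Pads are 22 mm wide; open, the fingers measure 114 mm over their backs; the gripper's body (76 mm by 85 mm) begins 54 mm behind the grasp point. The pads swing forward as they close: fully open they stand 13 mm farther back than shut.
Start: joints at [1.159, 0.26, -0.138, 1.173, 0, 1.571], TCP at [0.21, 0.481, 0.242] pointing down, gripper open.
Joint ranges: [-2.78, 2.78], [-0.83, 1.72], [-1.28, 1.37], [-1.9, 2.12], [-1.57, 1.48], [-3.14, 3.14]. Speed limits (rad/s): [2.57, 2.57, 3.14, 3.14, 3.14, 3.14].

### API

Orientations are given as a unit quaternion [x, y, z, w].
In Python, from cell import robot gives the robot as it stands. Calls block until the motion is done:
- robot.goto(position, orientation): joint-space move of the TCP to a pose.
- robot.movel(position, attitude=None, v=0.15, force_limit=None): straight line of the TCP; attitude=None keeps the orientation; v is the mean speed in m/s. With force_limit (N) it stops when the force on the tool has changed by that much, and returns True; else False.
- robot.movej(angles): joint-space move.
- robot.gripper_to(opening): opening from 0.0 (shut) to 1.0 (fully open); the grip force is fixed at half the most; returns when the fingers have stopped.
- robot.dwell(seconds).
- robot.ik(position, orientation): joint angles nearest the present ones, or None.
- robot.capture(name): name is "scene" or "top" or "wrist"; returns the picture (384x512x3 uint8, red, green, blue); there is no depth.
- robot.calibration(name): a dict with "K" (3x3 intrinsics, pixels), "view" (4x4, takes a point from world to camera coordinates); the wrist camera has in their place "mount" (4x4, takes a point from camera to tool coordinates, whose origin is the TCP and whose axes are the flange's). Camera axes: x right, y up, looking along -z (the intrinsics and any distortion apply to the point x, -y, -z); pixel columns grow to the right and rows downward; lengths in m; the calibration is good to about 2 mm. The wrist camera is an equidistant fisheye: a pixel r from the principal point sees the ray r / f radians off the axis. A picture is of the moment at which its call begins: read the wrist's pose just before it. calibration takes no time and is no camera call.
A pose or a line that the arm cannot do raises robot.IKError and nothing moves.
- robot.sign_off(): hands the job in; it is judged then, once.
Trained networks look in the newest picture that a camera, given by its name, has taken for a name from the list of things; names that differ only in an ending like _2 or _b are one class to them, and where a whole thing is asked for, a point or a joint stands for the part that bears it (a point fixed in the world has none). Each returns a list of dicts, best first, with "score" (0 to 1); they miss things now and then, are a little off and sometimes report something else, mostly with a low value. They report only what shows in the picture. A call takes as long as a camera call.
- robot.recognise(camera, label): "extent" ([centre column, centre row, width, height] in pixels, round what is visible of it).
- robot.trace(camera, label): "region" (384x512 bool, what is visible of it) and "extent" ([centre column, centre row, width, height] in pixels, round what is visible of it).
Readings, each from a call of its own:
- robot.current_time_s(): time.
- robot.current_joints(): joint angles.
- robot.current_dq(): joint speeds.
- robot.current_joint_efforts(): joint torques, N m.
- robot.current_tool_pos(): TCP position.
- robot.current_tcp_rot(): TCP orientation.
- robot.current_wrist_force(): force on the tool from outside, world axes, zero at the start.
- robot.current_ft_torque(): the same for the moment, N m.
- robot.current_opening(): opening from 0.0 (shut) to 1.0 (fully open).
- robot.current_grip_force(): force on a finger pad.
Only numpy, scipy, OpenCV 4.12 (cv2) and the standard library are available. Lean on these libraries where they do the work, as an engineer would, in place of code of your own. Each camera call takes 0.05 s, during which the arm holds its last target. There are 200 camera calls.

## Working session

There is one attempt and no reset: what is moved stays moved. The work goes in short steps, each a Python script; the robot and the scene stay as the last script left them, time stands still between calls to the robot, and variables do not carry over. Pictures are saved under pics/ and viewed, at most 14 in all, crops included, and the job is handed in when it is done.

```bash
ls; mkdir -p pics; python3 - <<'E'
from cell import robot
import cv2,numpy as np
for n in ["scene","top"]:
    im=robot.capture(n); cv2.imwrite(f"pics/{n}0.png",im[:,:,::-1])
    c=robot.calibration(n); print(n,{k:np.round(v,4).tolist() if not isinstance(v,str) else v for k,v in c.items()})
c=robot.calibration("wrist");print({k:np.round(v,4).tolist() if not isinstance(v,str) else v for k,v in c.items()})
print(robot.current_tcp_rot(),robot.current_time_s(),robot.finger_overhang)
a=cv2.imread("pics/top0.png");cv2.imwrite("pics/top0b.png",cv2.resize(a,(800,600),interpolation=cv2.INTER_CUBIC))
for l in ["module0","tested0","tray","tray_handle","tote","mould","bay","cover","start"]:
    print(l,[(round(d["score"],2),np.round(d["extent"]).tolist()) for d in robot.recognise("top",l)])
E
```

```text
pics
scene {'K': [[497.4186, 0.0, 252.233], [0.0, 497.4186, 196.3373], [0.0, 0.0, 1.0]], 'view': [[0.6133, 0.7898, -0.0094, -0.3391], [-0.5435, 0.4307, 0.7205, 0.277], [0.5731, -0.4368, 0.6934, -1.9196], [0.0, 0.0, 0.0, 1.0]]}
top {'K': [[349.6473, 0.0, 255.5094], [0.0, 349.6473, 191.6137], [0.0, 0.0, 1.0]], 'view': [[-0.0087, -0.9998, 0.0197, -0.0406], [0.99, -0.0059, 0.1409, -0.6124], [-0.1408, 0.0207, 0.9898, -1.0898], [0.0, 0.0, 0.0, 1.0]]}
{'K': [[297.3186, 0.0, 253.388], [0.0, 297.3186, 190.6068], [0.0, 0.0, 1.0]], 'mount': [[-0.0004, 0.9453, 0.3262, 0.0844], [1.0, 0.0004, -0.0001, -0.0002], [-0.0002, 0.3262, -0.9453, -0.1314], [0.0, 0.0, 0.0, 1.0]]}
[ 2.04448571e-01  9.78876926e-01 -8.42832698e-04 -1.88316814e-04] 0.1 0.011
module0 [(0.69, [145.0, 255.0, 17.0, 28.0]), (0.56, [306.0, 148.0, 28.0, 51.0]), (0.54, [154.0, 227.0, 17.0, 26.0])]
tested0 [(0.83, [224.0, 218.0, 22.0, 13.0])]
tray [(0.74, [226.0, 228.0, 84.0, 40.0])]
tray_handle [(0.56, [224.0, 228.0, 80.0, 42.0])]
tote [(0.69, [218.0, 171.0, 63.0, 33.0]), (0.44, [344.0, 237.0, 108.0, 90.0]), (0.35, [142.0, 237.0, 76.0, 84.0]), (0.15, [226.0, 226.0, 80.0, 42.0])]
mould [(0.9, [142.0, 237.0, 75.0, 85.0]), (0.24, [225.0, 227.0, 77.0, 41.0])]
bay [(0.79, [344.0, 238.0, 108.0, 91.0])]
cover [(0.56, [340.0, 268.0, 77.0, 28.0])]
start [(0.66, [388.0, 218.0, 12.0, 10.0])]
```

View pics/top0b.png

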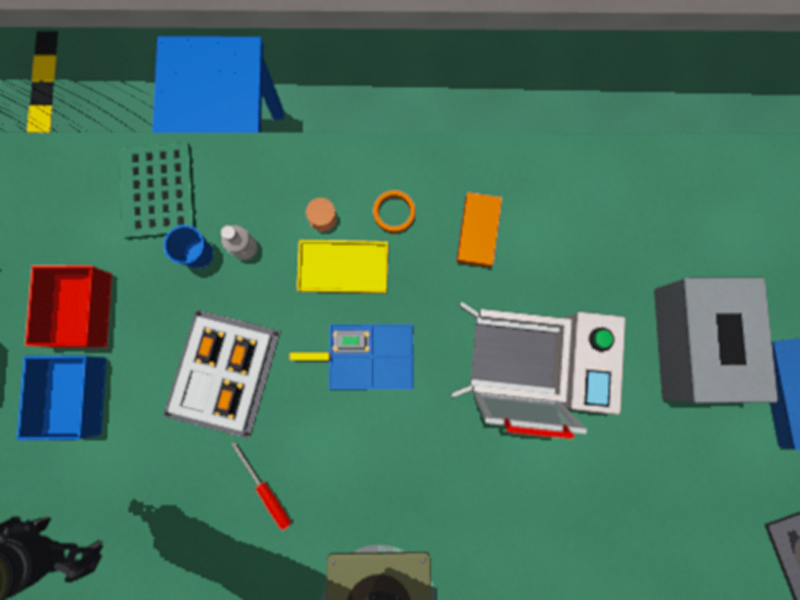

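View pics/scene0.png

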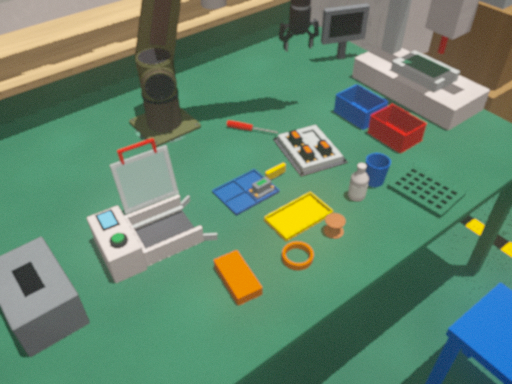

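Three black modules in the mould (800x600 view: 208,347; 241,355; 228,399), one grey module in the tray at (351,341), tray centre (371,356) with its handle to the left. The tote is at (343,266), the bay at (520,360) with its mouth to the left, and the cover is open towards the robot.

```bash
cat > h.py <<'E'
from cell import robot
import numpy as np, cv2, json
from scipy.spatial.transform import Rotation as R
def q(yaw):   # tool down, tool x axis at yaw, closing axis perpendicular
    c,s=np.cos(yaw),np.sin(yaw)
    return R.from_matrix(np.array([[c,s,0],[s,-c,0],[0,0,-1.]])).as_quat()
def cam(name):  # camera->world pose (4x4) and K
    c=robot.calibration(name)
    if name!="wrist": return np.linalg.inv(c["view"]),c["K"]
    T=np.eye(4);T[:3,:3]=R.from_quat(robot.current_tcp_rot()).as_matrix();T[:3,3]=robot.current_tool_pos()
    return T@c["mount"],c["K"]
def unproj(px,z,name,C):
    T,K=C;px=np.atleast_2d(np.asarray(px,float))
    d=(px-[K[0][2],K[1][2]])/K[0][0]
    if name=="wrist":
        r=np.linalg.norm(d,axis=1)+1e-12
        d3=np.c_[d*(np.sin(r)/r)[:,None],np.cos(r)]
    else: d3=np.c_[d,np.ones(len(d))]
    w=(d3*[1,-1,-1])@T[:3,:3].T
    o=T[:3,3];s=(z-o[2])/w[:,2]
    return (o+w*s[:,None])[:,:2]
def proj(P,name,C):
    T,K=C;p=(np.atleast_2d(P)-T[:3,3])@T[:3,:3]*[1,-1,-1]
    if name=="wrist":
        r=np.linalg.norm(p[:,:2],axis=1)+1e-12;u=p[:,:2]*(np.arctan2(r,p[:,2])/r)[:,None]
    else: u=p[:,:2]/p[:,2:]
    return u*K[0][0]+[K[0][2],K[1][2]]
def hsv(im,lo,hi): return cv2.inRange(cv2.cvtColor(im,cv2.COLOR_RGB2HSV),np.array(lo),np.array(hi))
COL=dict(orange=((7,150,120),(20,255,255)),green=((50,150,100),(72,255,255)),blue=((103,150,60),(120,255,255)),yellow=((25,150,100),(33,255,255)),red=((0,180,90),(4,255,255)))
def blobs(mask,amin=20):
    cs,_=cv2.findContours(mask,cv2.RETR_EXTERNAL,cv2.CHAIN_APPROX_NONE)
    return sorted([c[:,0] for c in cs if cv2.contourArea(c)>amin],key=lambda c:-cv2.contourArea(c))
def rect(c,z,name,C):  # centre, (long,short), yaw of long side
    w=unproj(c,z,name,C).astype(np.float32)
    b=cv2.boxPoints(cv2.minAreaRect(w*1000))/1000
    e=[b[1]-b[0],b[2]-b[1]];e.sort(key=lambda v:-np.linalg.norm(v))
    y=np.arctan2(e[0][1],e[0][0])
    y=(y+np.pi/2)%np.pi-np.pi/2
    return b.mean(0),np.linalg.norm(e,axis=1),y
def shot(tag):
    C=cam("wrist");im=robot.capture("wrist")
    cv2.imwrite(f"pics/{tag}.png",im[:,:,::-1]);np.savez(f"pics/{tag}.npz",T=C[0],K=C[1])
    return im,C
E
python3 - <<'E'
from h import *
C=cam("top")
for n,p,z in [("mould",(142,237),.026),("tray",(238,228),.012),("tested",(224,218),.044),("tote",(219.5,170),.018),("handle end",(186,228),.04),("bay",(332,229),.06),("btn",(385,217),.1),("bar",(345,274),.24)]:
    print(n,unproj(p,z,"top",C).round(3))
# look over mould/tray and bay
def look(x,y,z,yaw,tag):
    # try to place camera axis; tool x points outward at yaw
    robot.goto([x,y,z],q(yaw)); return shot(tag)
for t,(x,y,z,a) in dict(m1=(.36,.33,.3,np.pi),m2=(.40,.16,.3,np.pi),b1=(.40,-.2,.36,np.pi)).items():
    try: look(x,y,z,a,t); print(t,robot.current_joints(),robot.current_time_s())
    except robot.IKError as e: print(t,"IK",e)
E
```

```text
mould [[0.469 0.321]]
tray [[0.496 0.013]]
tested [[0.527 0.057]]
tote [[0.689 0.074]]
handle end [[0.497 0.178]]
bay [[ 0.489 -0.286]]
btn [[ 0.523 -0.441]]
bar [[ 0.366 -0.272]]
m1 [ 7.43249511e-01  1.78506293e-01 -9.64950350e-02  1.29626767e+00
  5.67212398e-04  7.42787631e-01] 1.4833
m2 [ 3.83044020e-01  7.82146453e-02 -2.14881283e-01  1.27743320e+00
  7.97678090e-04  3.81287599e-01] 2.2667
b1 [-4.61394511e-01  1.00237549e-01 -3.63029557e-02  1.43474214e+00
  3.99459482e-04 -4.63313642e-01] 3.6833
```

```bash
python3 - <<'E'
import cv2,numpy as np
a,b,c=[cv2.resize(cv2.imread(f"pics/{t}.png"),(400,300),interpolation=cv2.INTER_AREA) for t in("m1","m2","b1")]
cv2.imwrite("pics/mont1.png",np.vstack([np.hstack([a,b]),np.hstack([c,np.zeros_like(c)])]))
E
```

```text
(no output)
```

View pics/mont1.png

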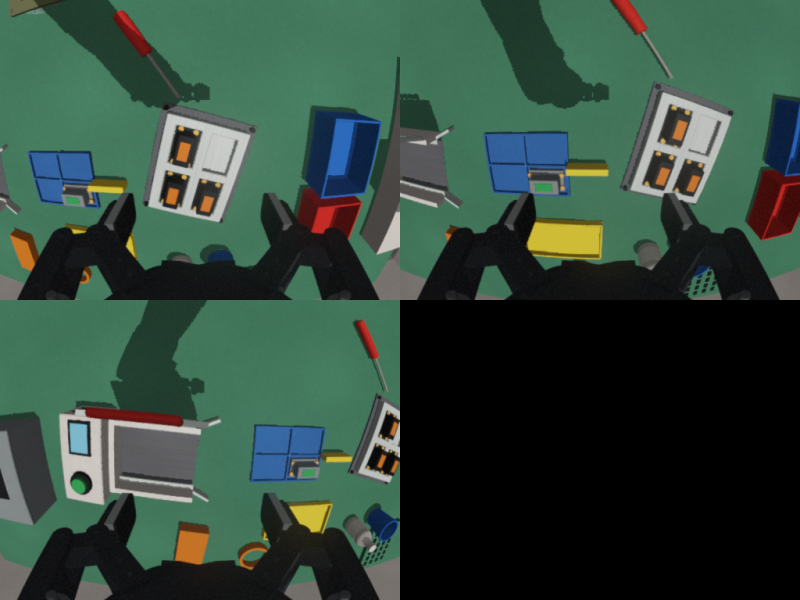

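The wrist views show the three modules in the mould, the grey one in the tray's handle-side +x compartment, the tote, and the bay with its cover standing open over the -x wall.

```bash
python3 - <<'E'
from h import *
from scipy.optimize import minimize_scalar
D={}
for t in("m1","m2","b1"):
    im=cv2.imread(f"pics/{t}.png")[:,:,::-1].copy();z=np.load(f"pics/{t}.npz");D[t]=(im,(z["T"],z["K"]))
def get(t,col,z):
    im,C=D[t];out=[]
    for c in blobs(hsv(im,*COL[col])): out.append((rect(c,z,"wrist",C),c))
    return out
S={}
for col,z,near,rad in[("orange",.052,(.469,.321),.12),("green",.044,(.527,.057),.05),("blue",.012,(.496,.013),.06),("yellow",.018,(.69,.074),.05),("yellow",.04,(.497,.14),.04),("green",.1,(.523,-.441),.05),("red",.24,(.366,-.272),.08)]:
    for t in D:
        for (p,s,y),c in get(t,col,z):
            if np.hypot(*(p-near))<rad: print(col,t,p.round(4),s.round(4),round(np.degrees(y),1),len(c)); S.setdefault((col,z),[]).append((t,c))
def tri(ca,ta,cb,tb):
    f=lambda z:np.linalg.norm(rect(ca,z,"wrist",D[ta][1])[0]-rect(cb,z,"wrist",D[tb][1])[0])
    r=minimize_scalar(f,bounds=(-.02,.3),method="bounded");return r.x,r.fun
for k,v in S.items():
    for i,(ta,ca) in enumerate(v):
        for tb,cb in v[i+1:]:
            if ta!=tb:
                r=tri(ca,ta,cb,tb)
                if r[1]<.006: print(k,ta,tb,np.round(r,4))
E
```

```text
orange m1 [0.4116 0.3046] [0.0347 0.0185] -14.9 68
orange m1 [0.5006 0.2809] [0.0356 0.0192] -14.3 59
orange m1 [0.518  0.3469] [0.0349 0.019 ] -15.2 57
orange m2 [0.4117 0.3048] [0.0344 0.0187] -14.2 65
orange m2 [0.5005 0.2812] [0.0352 0.019 ] -15.1 60
orange m2 [0.518  0.3472] [0.035  0.0192] -14.3 54
orange b1 [0.5005 0.2813] [0.0342 0.0199] -13.9 37
orange b1 [0.4115 0.3042] [0.0336 0.0184] -13.3 37
orange b1 [0.5179 0.3471] [0.0345 0.0194] -14.6 34
green m1 [0.5276 0.0556] [0.0309 0.014 ] -85.3 39
green m2 [0.5279 0.0559] [0.0314 0.0138] -88.3 54
green b1 [0.5277 0.0557] [0.0296 0.012 ] 87.9 38
blue m1 [0.4948 0.0163] [0.1813 0.1382] -89.8 269
blue m2 [0.4948 0.0148] [0.1769 0.1378] 89.9 349
blue b1 [0.4956 0.0127] [0.1773 0.1376] 89.5 390
yellow m2 [0.6885 0.0787] [0.1817 0.1134] 88.5 427
yellow b1 [0.6857 0.1024] [0.1344 0.1099] -89.1 214
yellow m1 [0.4955 0.1424] [0.0824 0.0157] 89.5 103
yellow m2 [0.4963 0.1409] [0.0772 0.0144] 89.9 118
yellow b1 [0.4946 0.1385] [0.0791 0.0143] 88.9 73
green b1 [ 0.5332 -0.4508] [0.0331 0.0301] 41.1 47
red b1 [ 0.3631 -0.2749] [0.114  0.0111] 83.2 255
('orange', 0.052) m1 m2 [0.0525 0.0001]
('orange', 0.052) m1 b1 [0.0517 0.0001]
('orange', 0.052) m1 m2 [0.0527 0.    ]
('orange', 0.052) m1 b1 [0.0523 0.0001]
('orange', 0.052) m1 m2 [0.0527 0.    ]
('orange', 0.052) m1 b1 [0.0522 0.    ]
('orange', 0.052) m2 b1 [0.0513 0.0002]
('orange', 0.052) m2 b1 [0.052 0.   ]
('orange', 0.052) m2 b1 [0.0518 0.    ]
('green', 0.044) m1 m2 [0.0446 0.0004]
('green', 0.044) m1 b1 [0.0441 0.0001]
('green', 0.044) m2 b1 [0.0437 0.0002]
('blue', 0.012) m1 m2 [0.0086 0.0004]
('blue', 0.012) m1 b1 [0.009  0.0003]
('blue', 0.012) m2 b1 [0.0093 0.0007]
('yellow', 0.018) m2 b1 [0.0462 0.0007]
('yellow', 0.04) m1 m2 [0.0362 0.0005]
('yellow', 0.04) m1 b1 [0.037  0.0014]
('yellow', 0.04) m2 b1 [0.0372 0.0019]
```

```bash
cat >> h.py <<'E'
def mypose():
    return np.array(robot.current_tool_pos())
def nearyaw(x,y,a):   # choose the half turn that keeps the wrist central
    j1=np.arctan2(y,x);c=[a,a+np.pi,a-np.pi]
    j6=lambda b:abs((j1+np.pi-b+np.pi)%(2*np.pi)-np.pi)
    return min(c,key=j6)
HI=.15
def pick(x,y,bottom,long_yaw,wide=.6):
    robot.gripper_to(wide)
    Q=q(nearyaw(x,y,long_yaw))
    robot.goto([x,y,HI],Q)
    hit=robot.movel([x,y,bottom+.028],Q,v=.1,force_limit=12)
    print("hit" if hit else "clear",round(mypose()[2],4))
    robot.gripper_to(0.)
    print("grip",round(robot.current_opening(),3),round(robot.current_grip_force(),1))
    robot.movel([x,y,HI],Q,v=.12)
    print("lifted",round(robot.current_opening(),3),round(robot.current_grip_force(),1),"t",round(robot.current_time_s(),1))
def place(x,y,floor,long_yaw,wide=.6):
    Q=q(nearyaw(x,y,long_yaw))
    robot.goto([x,y,HI],Q)
    print("over",round(robot.current_opening(),3),round(robot.current_grip_force(),1))
    robot.movel([x,y,floor+.028+.012],Q,v=.15)
    hit=robot.movel([x,y,floor+.028-.003],Q,v=.03,force_limit=4)
    print("hit" if hit else "nohit",round(mypose()[2]-floor-.028,4),"op",round(robot.current_opening(),3))
    robot.gripper_to(wide)
    robot.movel([x,y,HI],Q,v=.2)
    print("t",round(robot.current_time_s(),1))
E
python3 - <<'E'
from h import *
C=cam("top");im=robot.capture("top")
for c in blobs(hsv(im,*COL["yellow"]),100)[:2]: print(rect(c,.018,"top",C))
pick(.5277,.0557,.004,np.pi/2)
place(.687,.031,.005,0)
robot.goto([.40,.12,.3],q(np.pi));im,C=shot("a1")
a=cv2.imread("pics/a1.png");cv2.imwrite("pics/a1v.png",a)
for c in blobs(hsv(im,*COL["blue"]),300)[:3]: print("blue",rect(c,.012,"wrist",C))
for c in blobs(hsv(im,*COL["green"])): print("green",rect(c,.045,"wrist",C))
E
```

```text
(array([0.6896087 , 0.07546274], dtype=float32), array([0.19165371, 0.11308461], dtype=float32), np.float32(1.5404421))
(array([1.0232184, 0.7432866], dtype=float32), array([0.06191137, 0.04985488], dtype=float32), np.float32(0.0016241074))
clear 0.0326
grip 0.34 60.6
lifted 0.34 59.8 t 8.3
over 0.338 59.8
hit 0.0009 op 0.338
t 12.0
blue (array([0.4955085 , 0.01348998], dtype=float32), array([0.17492801, 0.13786806], dtype=float32), np.float32(1.5588614))
blue (array([0.4448672, 0.5914444], dtype=float32), array([0.21714173, 0.09328818], dtype=float32), np.float32(0.3328961))
green (array([0.6881103 , 0.02970164], dtype=float32), array([0.02830279, 0.01604785], dtype=float32), np.float32(0.01230824))
```

View pics/a1v.png

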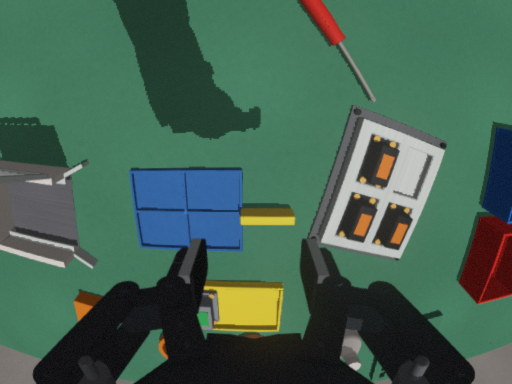

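Grey module sits in the tote's right end (205,305), the tray is empty and unmoved. Now the black modules.

```bash
cat >> h.py <<'E'
def tray_look(tag):
    robot.goto([.40,.10,.28],q(np.pi));im,C=shot(tag)
    best=None
    for c in blobs(hsv(im,*COL["blue"]),300):
        p,s,y=rect(c,.010,"wrist",C)
        if abs(s[0]-.176)<.012 and abs(s[1]-.136)<.012: best=(p,y)
    hs=[rect(c,.04,"wrist",C) for c in blobs(hsv(im,*COL["yellow"]))]
    hs=[h for h in hs if abs(h[1][0]-.08)<.015 and h[1][1]<.03]
    print("tray",best,"handle",[h[0].round(4) for h in hs],"op",round(robot.current_opening(),3))
    p,y=best;d=hs[0][0]-p if hs else np.array([0,1]);y0=np.arctan2(d[1],d[0])
    if np.cos(y-y0)<0:y+=np.pi
    return p,y-np.pi/2
def bay_pt(p,yaw,bx,by):
    c,s=np.cos(yaw),np.sin(yaw);return p+np.array([c*bx-s*by,s*bx+c*by])
E
python3 - <<'E'
from h import *
m=[(.4117,.3047),(.5006,.2811),(.518,.3471)];b=[(-.033,-.043),(.033,-.043),(-.033,.043)]
for i in range(3):
    pick(*m[i],.012,np.radians(-14.7))
    if robot.current_opening()<.25: print("lost");break
    p,yaw=tray_look(f"p{i}")
    x,y=bay_pt(p,yaw,*b[i])
    if robot.current_opening()<.25: print("lost");break
    place(x,y,.004,yaw+np.pi/2)
else: pass
robot.goto([.40,.10,.28],q(np.pi));shot("p9")
E
```

```text
clear 0.0406
grip 0.34 60.4
lifted 0.337 59.6 t 17.1
tray (array([0.49591905, 0.01297066], dtype=float32), np.float32(1.5621108)) handle [] op 0.34
over 0.336 59.7
hit 0.0008 op 0.34
t 21.6
clear 0.0407
grip 0.341 60.6
lifted 0.343 59.8 t 25.7
tray (array([0.4958391 , 0.01315188], dtype=float32), np.float32(1.5653981)) handle [] op 0.337
over 0.338 59.8
hit 0.0009 op 0.339
t 30.2
clear 0.0407
grip 0.342 60.6
lifted 0.337 59.9 t 34.5
tray (array([0.49915504, 0.00837456], dtype=float32), np.float32(1.5505995)) handle [] op 0.34
over 0.339 59.9
hit 0.001 op 0.337
t 39.6
```

View pics/p9.png

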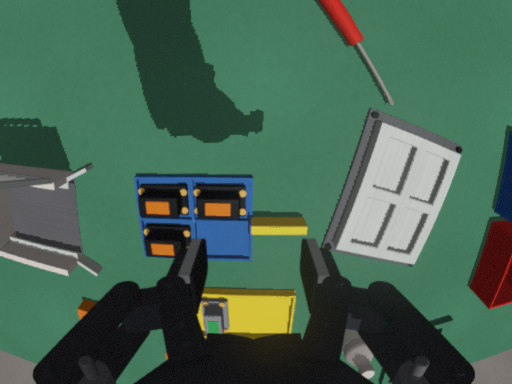

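All three modules sit flat in their compartments at (163,208), (218,208), (165,248), the mould is empty, and the grey module is in the tote at (214,318). Next, closer views of the bay, plus a check of the tray pose.

```bash
python3 - <<'E'
from h import *
im=cv2.imread("pics/p9.png")[:,:,::-1].copy();z=np.load("pics/p9.npz");C=(z["T"],z["K"])
for c in blobs(hsv(im,*COL["orange"])):
    p,s,y=rect(c,.044,"wrist",C)
    if p[0]<.6: print("mod",p.round(4),s.round(4),np.degrees(y).round(1))
for c in blobs(hsv(im,*COL["blue"]),300): print("blue",rect(c,.01,"wrist",C))
for c in blobs(hsv(im,*COL["yellow"])): print("yel",rect(c,.04,"wrist",C))
for t,x,y in[("c1",.40,-.36),("c2",.40,-.2)]:
    robot.goto([x,y,.36],q(np.pi));shot(t)
a=cv2.imread("pics/c1.png");b=cv2.imread("pics/c2.png")
cv2.imwrite("pics/c1v.png",cv2.resize(a[40:330,100:480],None,fx=2,fy=2,interpolation=cv2.INTER_CUBIC))
cv2.imwrite("pics/c2v.png",cv2.resize(b[40:330,20:400],None,fx=2,fy=2,interpolation=cv2.INTER_CUBIC))
E
```

```text
mod [0.4676 0.0513] [0.0347 0.0175] -89.7
mod [ 0.4662 -0.0335] [0.0348 0.0194] 89.4
mod [ 0.5324 -0.0345] [0.0348 0.0191] 88.7
blue (array([0.49912632, 0.00919715], dtype=float32), array([0.17656241, 0.13910575], dtype=float32), np.float32(1.5551597))
blue (array([0.4380942 , 0.56988335], dtype=float32), array([0.18831982, 0.0525067 ], dtype=float32), np.float32(0.33320534))
yel (array([0.65974766, 0.09331533], dtype=float32), array([0.14857313, 0.10083315], dtype=float32), np.float32(-1.5306009))
yel (array([0.49938476, 0.13521017], dtype=float32), array([0.07762064, 0.01573909], dtype=float32), np.float32(1.561855))
yel (array([0.6681954 , 0.00894231], dtype=float32), array([0.06440859, 0.00890511], dtype=float32), np.float32(0.005224347))
```

View pics/c1v.png

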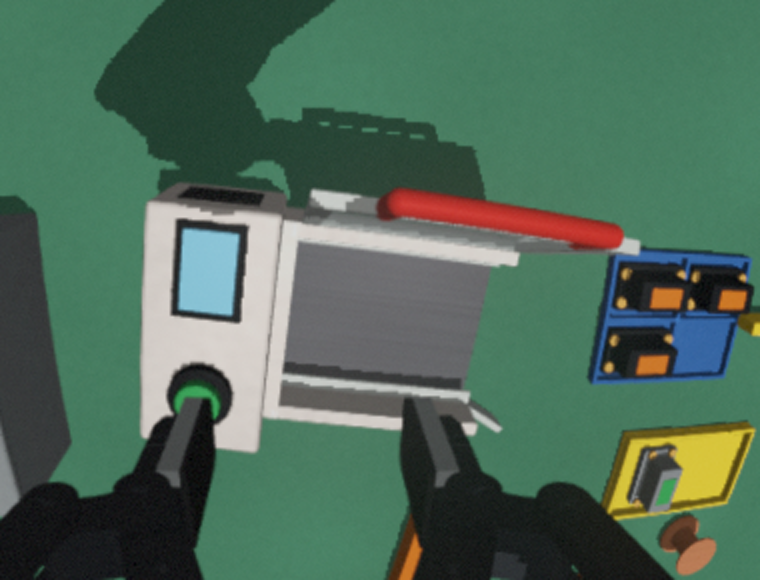

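View pics/c2v.png

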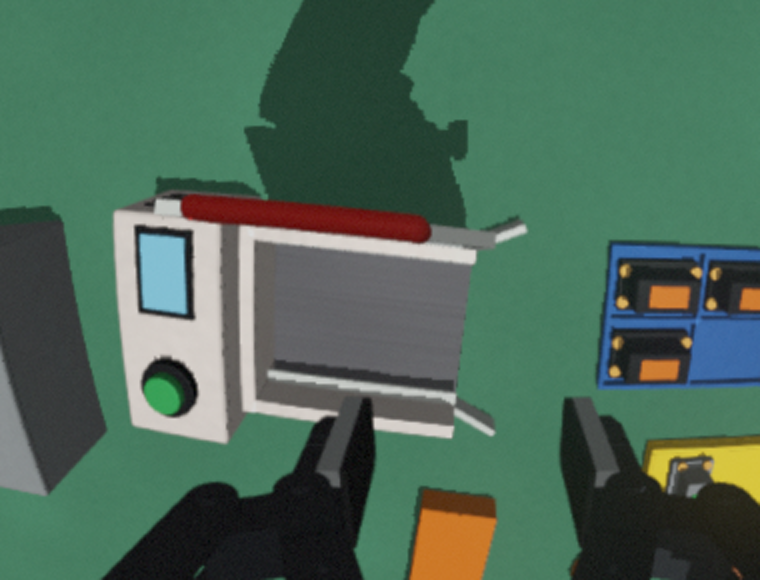

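c1/c2 crops show the bay well: head top corners at c2 (114,213), (223,222), (226,441), (132,426); wall-top inner ends at (476,262) and (455,428). Fitting the bay pose by reprojection over both views.

```bash
cat > fit.py <<'E'
from h import *
from scipy.optimize import least_squares
def ld(t): z=np.load(f"pics/{t}.npz");return (z["T"],z["K"])
M=np.array([[-95,-195,100],[-95,-100,100],[95,-100,100],[95,-195,100],[-71,85,60],[71,85,60]])/1000
obs={"c2":(np.array([(114,213),(223,222),(226,441),(132,426),(476,263),(455,428)])/2+[20,40]),
     "c1":(np.array([(148,203),(283,209),(258,451),(142,432),(518,265),(476,424)])/2+[100,40])}
def W(v): 
    c,s=np.cos(v[2]),np.sin(v[2]);return np.c_[v[0]+c*M[:,0]-s*M[:,1],v[1]+s*M[:,0]+c*M[:,1],M[:,2]]
f=lambda v:np.concatenate([(proj(W(v),"wrist",ld(t))-o) for t,o in obs.items()]).ravel()
r=least_squares(f,[.489,-.286,0],loss="soft_l1");print(r.x,np.degrees(r.x[2]));print(f(r.x).reshape(-1,2).round(1).tolist())
# button (z=~.11): triangulate, and bar
im=cv2.imread("pics/c2.png")[:,:,::-1].copy();g=blobs(hsv(im,*COL["green"]))
for z in(.1,.11,.12): print("btn",z,[rect(c,z,"wrist",ld("c2"))[0].round(4) for c in g])
# bar ends: pixel pairs in c2/c1
e={"near":((420,229),(612,236)),"far":((190,206),(393,203))}
from scipy.optimize import minimize
for k,(a,b) in e.items():
    pa=np.array(a)/2+[20,40];pb=np.array(b)/2+[100,40]
    s=least_squares(lambda P:np.r_[proj(P,"wrist",ld("c2"))[0]-pa,proj(P,"wrist",ld("c1"))[0]-pb],[.37,-.27,.24]);print(k,s.x.round(4),s.fun.round(1))
E
python3 fit.py
```

```text
[ 0.49560976 -0.28593525 -0.12248208] -7.01770626236398
[[-1.0, -2.4], [-0.6, -2.1], [1.4, 2.0], [-0.4, -0.2], [0.1, 0.5], [-0.3, -0.9], [-0.7, -2.1], [1.0, 2.3], [0.2, 1.4], [-0.8, 3.1], [0.1, 0.6], [1.3, -0.3]]
btn 0.1 [array([ 0.5336, -0.4509], dtype=float32)]
btn 0.11 [array([ 0.5281, -0.4444], dtype=float32)]
btn 0.12 [array([ 0.5225, -0.438 ], dtype=float32)]
near [ 0.3681 -0.2194  0.2483] [-0. -0. -0.  0.]
far [ 0.3561 -0.3233  0.248 ] [ 0.   0.7  0.  -0.6]
```

```bash
cat >> h.py <<'E'
BAY=(np.array([.4956,-.2859]),-.1215)
def to_bay(p):
    c,s=np.cos(BAY[1]),np.sin(BAY[1]);d=np.asarray(p)-BAY[0];return np.array([c*d[0]+s*d[1],-s*d[0]+c*d[1]])
E
python3 - <<'E'
from h import *
p,yaw=tray_look("t1");print(p,yaw,to_bay(p))
robot.gripper_to(.5)
h=bay_pt(p,yaw,0,.14);Q=q(yaw+np.pi/2)
robot.goto([*h,.13],Q)
print("hit",robot.movel([*h,.024],Q,v=.1,force_limit=10))
robot.gripper_to(0.);print("grip",robot.current_opening(),robot.current_grip_force())
by=BAY[1];z=.024
for lat,s,ya in[(0,.275,by),(0,.235,by)]:
    g=bay_pt(*BAY,lat,s+.14)
    print("stop",robot.movel([*g,z],q(ya+np.pi/2),v=.06,force_limit=25),robot.current_wrist_force())
im,C=shot("t2");print(robot.current_time_s(),robot.current_opening())
a=robot.capture("top");cv2.imwrite("pics/t2top.png",cv2.resize(a[150:330,160:430,::-1],None,fx=2.9,fy=2.9,interpolation=cv2.INTER_CUBIC))
C=cam("top")
for c in blobs(hsv(a,*COL["blue"]),200):
    r=rect(c,.012,"top",C)
    if abs(r[1][0]-.176)<.02: print(r,to_bay(r[0]))
E
```

```text
tray (array([0.49943268, 0.00885152], dtype=float32), np.float32(1.5596703)) handle [array([0.4993, 0.1358], dtype=float32)] op 0.602
[0.49943268 0.00885152] -0.011126041 [-0.03191983  0.29304312]
hit False
grip 0.15365186730682628 59.798975586891174
stop False [-9.78399144  6.51086097 13.51940776]
stop False [1.44694825 5.64199261 5.5799312 ]
49.975 0.1499527563597438
(array([0.4175117 , 0.65099514], dtype=float32), array([0.16963765, 0.16775903], dtype=float32), np.float32(1.5628165)) [-0.19106552  0.9205239 ]
(array([ 0.5259981 , -0.04868333], dtype=float32), array([0.1749943 , 0.13459648], dtype=float32), np.float32(1.4483739)) [0.00142305 0.23915218]
```

View pics/t2top.png

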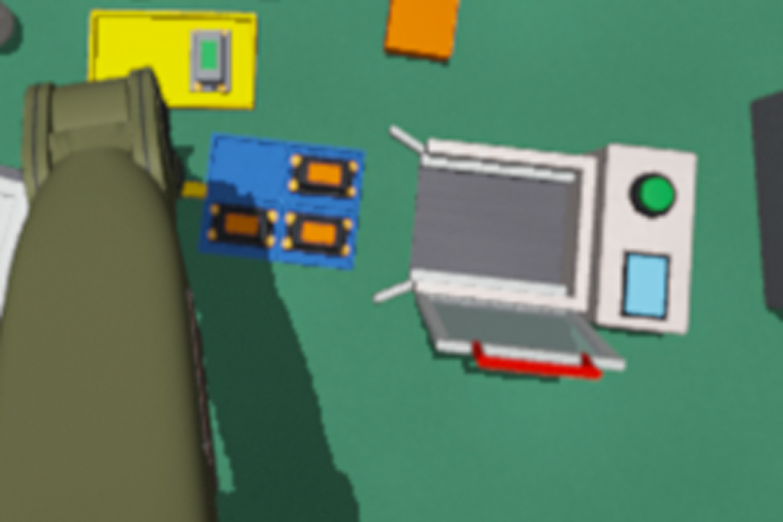

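The tray stands aligned in front of the mouth (top crop 283,200), with its modules in place. Pushing it home.

```bash
python3 - <<'E'
from h import *
Q=q(BAY[1]+np.pi/2)
for s in(.10,.05,.015,-.006):
    g=bay_pt(*BAY,0,s+.14)
    st=robot.movel([*g,.024],Q,v=.05,force_limit=30)
    print(s,st,to_bay(mypose()[:2]).round(4),np.round(robot.current_wrist_force(),1),round(robot.current_opening(),3))
    if st: break
robot.gripper_to(.5)
p=mypose();robot.movel([p[0],p[1],.16],Q,v=.12)
robot.goto([*bay_pt(*BAY,-.02,.22),.32],q(np.pi));im,C=shot("s1")
for c in blobs(hsv(im,*COL["yellow"])):
    r=rect(c,.04,"wrist",C);print("yel",r[1],to_bay(r[0]),r[2]-np.pi/2)
for c in blobs(hsv(im,*COL["orange"])):
    r=rect(c,.044,"wrist",C);print("or",r[1],to_bay(r[0]))
cv2.imwrite("pics/s1v.png",cv2.imread("pics/s1.png"));print(robot.current_time_s())
E
```

```text
0.1 False [0.0009 0.2427] [1.1 8.  5. ] 0.148
0.05 False [0.0008 0.1924] [0.3 7.9 5.9] 0.147
0.015 False [0.0007 0.1573] [1.2 8.  6.7] 0.151
-0.006 False [0.0006 0.138 ] [ 2.1 13.6  6.7] 0.156
yel [0.18076448 0.1113198 ] [0.13238189 0.37145766] -0.030228853
yel [0.08021455 0.01542128] [-0.00115834  0.12665271] -0.11456895
or [0.08315135 0.0828593 ] [0.26205132 0.2823771 ]
or [0.06049654 0.04946175] [0.2079942  0.09187003]
or [0.03408208 0.01892701] [-0.03223966  0.03973849]
or [0.03499701 0.01733802] [-0.03193093 -0.04510694]
or [0.0352902  0.01880012] [ 0.03378853 -0.04505348]
58.5333
```

View pics/s1v.png

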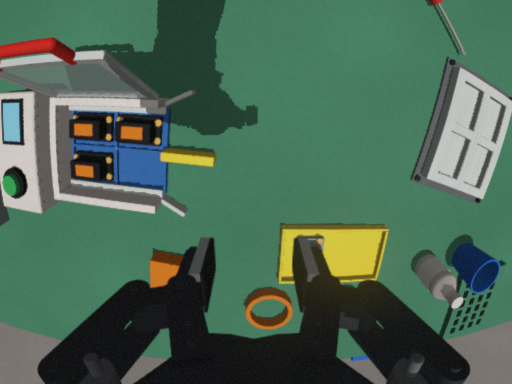

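The tray is under both rails with its handle outwards, at (120,145). The handle centre is at s=127 mm against 126 mm nominal. I'll nudge the handle end with closed fingers to be sure it is home.

```bash
python3 - <<'E'
from h import *
Q=q(BAY[1]+np.pi/2)
robot.gripper_to(0.)
robot.goto([*bay_pt(*BAY,0,.205),.10],Q)
robot.movel([*bay_pt(*BAY,0,.205),.030],Q,v=.12)
print(robot.movel([*bay_pt(*BAY,0,.160),.030],Q,v=.03,force_limit=20),to_bay(mypose()[:2]).round(4),np.round(robot.current_wrist_force(),1))
robot.movel([*bay_pt(*BAY,0,.205),.030],Q,v=.12)
robot.movel([*bay_pt(*BAY,0,.215),.38],Q,v=.25)
b=np.array([.3621,-.2714]);ub=to_bay(b);print("bar bay",ub,"t",robot.current_time_s())
g=bay_pt(*BAY,ub[0],0.)
robot.gripper_to(.55)
robot.goto([*g,.36],Q)
im,C=shot("k1");cv2.imwrite("pics/k1v.png",cv2.imread("pics/k1.png"))
print("hit",robot.movel([*g,.250],Q,v=.1,force_limit=6),mypose(),robot.current_wrist_force())
E
```

```text
True [-0.0003  0.1757] [-1.   1.2  0.8]
bar bay [-0.13427325 -0.00178727] t 64.2417
hit False [ 0.36274641 -0.26985757  0.25059207] [ 0.45303872 -0.0476764   0.11511657]
```

View pics/k1v.png

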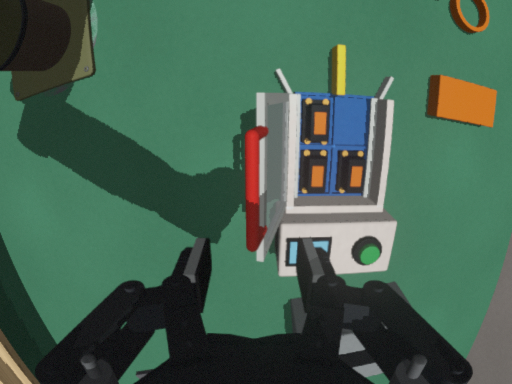

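Contact came at s=0.1757 m, so the tray is home. In the picture the red bar runs vertically at (253,190) and lies between the fingers. Gripping it and swinging the cover down.

```bash
python3 - <<'E'
from h import *
Q=q(BAY[1]+np.pi/2)
robot.gripper_to(0.);print("grip",robot.current_opening(),robot.current_grip_force(),np.round(robot.current_wrist_force(),1))
p=mypose();u0=to_bay(p[:2]);r=.196
th0=np.arccos(np.clip((u0[0]+.083)/r,-1,1));dz=p[2]-(.065+r*np.sin(th0));print("th0",th0,"dz",dz)
n=12
for th in np.linspace(th0,0.0,n+1)[1:]:
    g=bay_pt(*BAY,-.083+r*np.cos(th),u0[1])
    st=robot.movel([*g,.065+r*np.sin(th)+dz],Q,v=.08,force_limit=35)
    print(round(th,2),st,np.round(robot.current_wrist_force(),1),round(robot.current_opening(),3))
    if st: break
im,C=shot("k2");cv2.imwrite("pics/k2v.png",cv2.imread("pics/k2.png"));print(mypose(),robot.current_time_s())
E
```

```text
grip 0.10761626760181155 58.55449676513672 [-1.4  0.7  4.3]
th0 1.8350280273320527 dz -0.0036093123264835936
1.68 False [-1.   0.9  6. ] 0.11
1.53 False [0.7 0.7 4.7] 0.11
1.38 False [1.  0.  2.3] 0.113
1.22 False [ 0.2  1.1 -0.8] 0.111
1.07 False [2.5 2.3 1.3] 0.109
0.92 False [ 2.2  2.7 -2.4] 0.11
0.76 False [ 2.   5.4 -1.2] 0.111
0.61 False [2.8 5.4 0.5] 0.108
0.46 False [ 2.3  4.1 -1.9] 0.113
0.31 False [2.3 3.8 0.3] 0.111
0.15 False [ 1.8  4.7 -2.1] 0.112
0.0 False [-1.1  4.5  7.9] 0.114
[ 0.6077795  -0.30002967  0.06336061] 73.825
```

View pics/k2v.png

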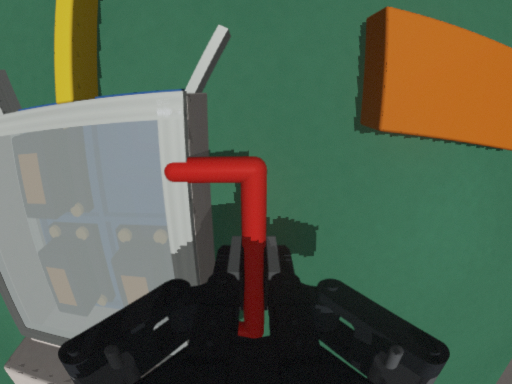

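The cover is down over the bay with the bar in the jaws at (255,250). Releasing it, pressing it shut from above, and locating the button from several views.

```bash
python3 - <<'E'
from h import *
from scipy.optimize import least_squares
obs=[]
for t in("b1","c2","k1","s1"):
    im=cv2.imread(f"pics/{t}.png")[:,:,::-1].copy();z=np.load(f"pics/{t}.npz");C=(z["T"],z["K"])
    for c in blobs(hsv(im,*COL["green"])):
        m=c.mean(0)
        if np.hypot(*(unproj(m,.11,"wrist",C)[0]-[.528,-.445]))<.03: obs.append((C,c.min(0)/2+c.max(0)/2))
f=lambda P:np.concatenate([proj(P,"wrist",C)[0]-m for C,m in obs])
s=least_squares(f,[.528,-.445,.11]);B=s.x;print("btn",B.round(4),to_bay(B[:2]),s.fun.round(1))
Q=q(BAY[1]+np.pi/2)
robot.gripper_to(.35);p=mypose()
robot.movel([p[0],p[1],.15],Q,v=.12);robot.gripper_to(0.)
print("press",robot.movel([p[0],p[1],.066],Q,v=.04,force_limit=15),mypose(),np.round(robot.current_wrist_force(),1))
robot.movel([p[0],p[1],.2],Q,v=.2)
robot.goto([B[0],B[1],.2],Q)
print("press",robot.movel([B[0],B[1],.09],Q,v=.03,force_limit=25),mypose(),np.round(robot.current_wrist_force(),1))
robot.dwell(.3);print(mypose(),np.round(robot.current_wrist_force(),1))
E
```

```text
btn [ 0.5239 -0.4402  0.118 ] [ 0.04676269 -0.14976628] [ 0.2 -0.4 -0.1  0.2 -0.1  0.2]
press True [ 0.6075015  -0.30059979  0.08186696] [-2.   0.6  5.8]
press True [ 0.52388138 -0.44022926  0.12719931] [-0.9  0.8  5.1]
[ 0.52389236 -0.44024685  0.12707301] [-1.2  1.3  6.6]
```

```bash
python3 - <<'E'
from h import *
B=[.5239,-.4402];z=.137
robot.movel([*B,z],v=.05)
while z>.115:
    z-=.0015
    st=robot.movel([*B,z],v=.02,force_limit=30);robot.dwell(.1)
    F=robot.current_wrist_force()[2];print(round(z,4),round(mypose()[2],4),round(F,1),st)
    if F>22 or st:break
robot.dwell(.3)
robot.movel([*B,.2],v=.1)
robot.goto([.40,-.2,.38],q(np.pi));shot("f1");print(robot.current_time_s(),mypose())
a=robot.capture("scene");cv2.imwrite("pics/f1s.png",a[:,:,::-1])
f=cv2.resize(cv2.imread("pics/f1.png"),(400,300));g=cv2.resize(cv2.imread("pics/f1s.png"),(400,300))
cv2.imwrite("pics/f1v.png",np.hstack([f,g]))
E
```

```text
0.1355 0.1351 0.6 False
0.134 0.134 -0.3 False
0.1325 0.1328 1.4 False
0.131 0.1312 3.8 False
0.1295 0.1297 3.2 False
0.128 0.1282 4.0 False
0.1265 0.1271 6.5 False
0.125 0.1269 11.4 False
0.1235 0.1268 17.4 False
0.122 0.1267 23.5 False
87.4917 [ 0.40026617 -0.20038944  0.37920689]
```

View pics/f1v.png

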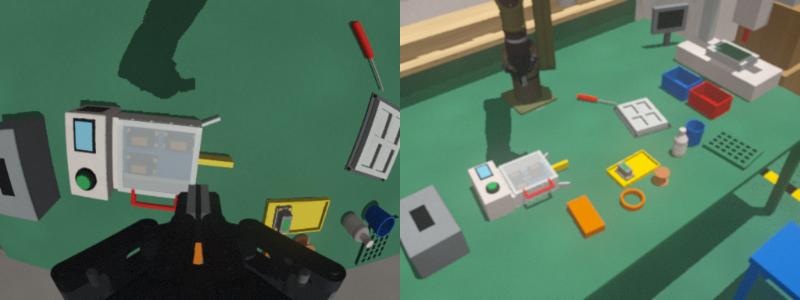

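```bash
python3 - <<'E'
from h import *
im=cv2.imread("pics/f1.png")[:,:,::-1].copy();z=np.load("pics/f1.npz");C=(z["T"],z["K"])
for c in blobs(hsv(im,*COL["yellow"])): 
    r=rect(c,.04,"wrist",C);w=np.array([to_bay(v) for v in unproj(c,.04,"wrist",C)]);print(r[1],to_bay(r[0]),"max s",w[:,1].max())
cs=blobs(hsv(im,*COL["green"]))
for c in cs: print("green",rect(c,.045,"wrist",C))
cv2.imwrite("pics/tote.png",cv2.resize(im[240:310,330:430,::-1],None,fx=5,fy=5,interpolation=cv2.INTER_CUBIC))
E
```

```text
[0.1818651  0.11130016] [0.13007055 0.3656369 ] max s 0.4596202002920796
[0.07570738 0.01454645] [-0.00094943  0.12532192] max s 0.1631667529251364
green (array([ 0.5624372 , -0.48436123], dtype=float32), array([0.03630678, 0.03468182], dtype=float32), np.float32(-1.5125029))
green (array([0.6893948 , 0.03149271], dtype=float32), array([0.02634162, 0.01173014], dtype=float32), np.float32(-0.085621715))
```

View pics/tote.png

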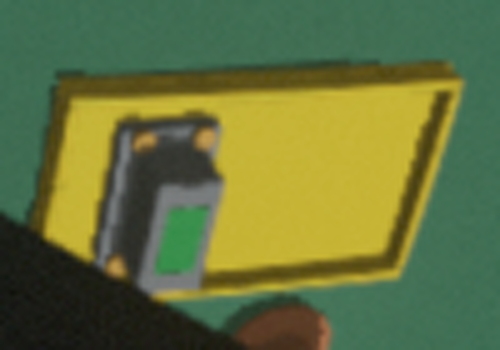

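The grey module lies flat on the tote floor at (160,210), the tray is home, the cover is shut, and the button was pressed to its stop.

```bash
python3 -c "
from cell import robot
print(robot.sign_off())"
```

```text
the job is handed in; nothing more can be done
None
```

The job is done and handed in, about 88 s into the 210 s limit: the one grey module is in the tote, all three black modules are in the tray, the tray is home in the bay with the cover shut, and the start button was pressed to its stop.

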